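# Put the tube rotator in service mode and lock its drum with the pin

## Robot

A 7-joint arm with a two-finger parallel gripper is mounted at the origin on the work surface. World frame = base frame: x ahead of the robot, y to its left, z up, the work surface at z = 0. Lengths are in m, angles in rad, forces in N, time in s.
With the tool pointing down it reaches from about 0.4 to 0.9 m from the base axis. Payload 5.6 kg.
Tool frame: the origin (TCP) lies midway between the tips of the shut fingers; the grasp point (between the pads) lies 19 mm behind it; z points along the fingers, y is the line along which they close (so a half turn about z gives the same grasp; the last joint's range is limited). The gripper opens to 92 mm and grips with 3 to 60 N. Pads are 20 mm wide; open, the fingers measure 128 mm over their backs; the gripper's body (75 mm by 189 mm) begins 69 mm behind the grasp point.
Start: joints at [1.122, 0.468, -0.012, 1.603, 0.006, 1.071, -0.056], TCP at [0.257, -0.597, 0.215] pointing down, gripper open.
Joint ranges: [-2.53, 2.53], [-0.31, 2.02], [-1.57, 1.55], [0.28, 2.44], [-1.29, 4.43], [0.15, 1.84], [-2.92, 2.92]. Speed limits (rad/s): [2.57, 2.57, 3.14, 3.14, 3.14, 3.14, 3.14].

## Interface

Orientations are given as a 3x3 rotation matrix whose columns are the frame's x, y, z axes.
In Python, from station import env, effector, solver, viewer, workorder, search_frame, tip_of gives the robot as it stands. Calls block until the motion is done:
- env.reach(position, orientation): joint-space move of the TCP to a pose.
- env.movel(position, frame=None, rate=0.15): straight line of the TCP; frame=None keeps the orientation; rate is the mean speed in m/s.
- env.goto_joints(angles): joint-space move.
- effector.release() and effector.grasp(squeeze=None): open the fingers fully, or close them until they stop; squeeze is the grip in N (None keeps the last).
- env.pause(seconds).
- solver.inverse_kinematics(position, orientation): joint angles nearest the present ones, or None.
- env.sense(): the state.
- viewer.read_camera(name): name is "scene" or "top" or "wrist"; returns (picture, depth): 420x560x3 uint8, red, green, blue; 420x560 float32, m along the optical axis (not along the pixel's ray), 0 where there is no reading.
- viewer.camera_info(name): a dict with "intrinsics" (3x3 intrinsics, pixels), "eye" and "rotation" of the camera in the world; the wrist camera has in their place "T_tool_cam" (4x4, takes a point from camera to tool coordinates, whose origin is the TCP and whose axes are the flange's). Camera axes: x right, y up, looking along -z (the intrinsics and any distortion apply to the point x, -y, -z); pixel columns grow to the right and rows downward; lengths in m; the calibration is good to about 2 mm. A picture is of the moment at which its call begins: read the wrist's pose just before it. camera_info takes no time and is no camera call.
A pose or a line that the arm cannot do raises env.PlanningError and nothing moves.
- workorder.finish_job(): hands the job in; it is judged then, once.
Trained networks look in the newest picture that a camera, given by its name, has taken for a name from the list of things; names that differ only in an ending like _2 or _b are one class to them, and where a whole thing is asked for, a point or a joint stands for the part that bears it (a point fixed in the world has none). Each returns a list of dicts, best first, with "score" (0 to 1); they miss things now and then, are a little off and sometimes report something else, mostly with a low value. They report only what shows in the picture. A call takes as long as a camera call. They do not tell look-alikes from the thing itself.
- search_frame(camera, name): "at" ([x, y, z] in m, in world coordinates, good to about 4 mm: the middle of the surface that is visible of it).
- tip_of(camera, name): "at" ([x, y, z] in m, in world coordinates, good to about 4 mm: a listed point, or the origin of a listed thing).
The state is a dict: "t": time; "joint_positions": joint angles; "joint_velocities": joint speeds; "tau": joint torques, N m; "ee_pos": TCP position; "tcp_rot": TCP orientation; "wrist_force": force on the tool from outside, world axes, zero at the start; "moment": the same for the moment, N m; "gripper_width": finger opening in m; "grasp_force": force on a finger pad.
Only numpy, scipy, OpenCV 4.12 (cv2) and the standard library are available. Lean on these libraries where they do the work, as an engineer would, in place of code of your own. Each camera call takes 0.05 s, during which the arm holds its last target. There are 200 camera calls.

## Task

Take the tube rotator out of running: push the orange selector lever from run to its upright centre-off position, let it rest there for a good second, then push it on to the service side. Then turn the drum by its tubes, feeling for the moment when the red-headed locking pin drops into the hidden hole of the shaft and the drum catches; stop there without forcing it, and press the pin fully home so that its head sits flush on the bearing block. Leave the tip box, the red tube rack and the jar where they stand.

Things in the scene. Friction and masses are not known exactly. Their poses are not given: they have to be found in the camera images.
- rotator: tube rotator, a fixed stand on a white base plate 170 x 210 mm; origin near the plate's centre at table height. y axis along the horizontal shaft (112 mm above the table), x horizontal and square to it, z up. Next to the drum, on the +y side, stands the bearing block, 80 (x) x 50 (y) mm, with an aluminium top 162 mm above the table
- drum_mid (a point): centre of the drum, on the shaft axis. Hub radius 30 mm, 50 mm long; six arms 60 degrees apart, each with a fixed tube 16 mm thick, 60 mm long, along y, centre line 75 mm from the axis. Turns endlessly either way at about 1 N at a tube, stays where left. A closed fingertip 62 mm above the axis pushes a tube over the top, some 60 degrees a pass (x -120 to 22 mm); if it rides up a low tube, go 11 mm higher
- pin_seat (a point): mouth of the pin's guide hole, centre of the bearing block's top face, 95 mm along the rotator's +y from drum_mid and 50 mm above the axis. The shaft inside the block is 44 mm thick with one cross-hole right through it, so it lines up twice a turn; its place at the start cannot be seen and less than 150 degrees of turning, either way, finds it
- pin_head (a point): centre of the red head's top, on the loose steel locking pin (60 g) that stands in the guide hole on the shaft. Shank 12 x 62 mm, head 28 mm diameter, 12 mm thick. Height of this point over pin_seat: 46 mm at the start; 38 mm once the pin has dropped by its own weight into the hole, which stops the drum; 12 mm fully home. Pressing it home takes about 5 N; it stays
- console: fixed grey selector console, 120 (x) x 75 (y) x 70 mm high, origin at the centre of its underside; the lever swings in its x-z plane. Green mark: run (-x end), white: off (centre), blue: service (+x end)
- selector_pivot (a point): pivot of the selector lever, 92 mm above the table; its axis is the console's y
- selector_tip (a point): centre of the orange ball (26 mm diameter) at the end of the 10 mm thick lever, 80 mm from the pivot
- selector (a joint): lever angle in rad: 0 leaning to the console's -x (run), 0.6 upright (centre off), 1.2 leaning to +x (service, its stop). It has no detents, yields to about 1 N at the ball, and stays where it is left
- tip_box: loose blue pipette tip box with orange deck, 85 x 120 x 57 mm, a bystander; origin under its centre
- tube_rack: loose red stepped tube rack, 50 x 160 x 40 mm, a bystander; origin under its centre
- reagent: loose amber jar, 48 mm diameter, 75 mm high, a bystander; origin under its centre
Things that resemble listed ones, but are neither listed nor needed, are in the scene too. Of the things that look like the part that bears pin_head, the smallest one is meant. There is more than one size of the console; the job needs the smallest.

How it is judged:
By the outcome, as a careful person would: the job done as asked, in the order asked, and still so for the second after the job is handed in, with the robot touching nothing.
It also fails if it takes over 64 s, if anything falls off the work surface, if the arm or the gripper's body presses on something with over 40 N, if the wrist force passes 120 N, or if a joint passes its speed limit or range.

## Working session

There is one attempt and no reset: what is moved stays moved. The work goes in short steps, each a Python script; the robot and the scene stay as the last script left them, time stands still between calls to the robot, and variables do not carry over. Pictures are saved under pics/ and viewed, at most 10 in all, crops included, and the job is handed in when it is done.

```bash
mkdir -p pics; cat > h.py <<'E'
import numpy as np, cv2
from station import env, effector, solver, viewer, workorder, search_frame, tip_of
def save(cam,fn):
    p,d=viewer.read_camera(cam); cv2.imwrite('pics/'+fn,p[:,:,::-1]); return p,d
E
python3 - <<'E'
from h import *
s,_=save('scene','s0.png');t,_=save('top','t0.png')
cv2.imwrite('pics/b0.png',cv2.resize(np.vstack([s,t]),(800,1200))[:,:,::-1])
for c in ('scene','top'):
    i=viewer.camera_info(c);print(c,np.round(i['eye'],3),np.round(i['rotation'],3).tolist(),np.round(i['intrinsics'],1).tolist(),[k for k in i])
    for n in ['rotator','drum_mid','pin_seat','pin_head','console','selector_pivot','selector_tip','tip_box','tube_rack','reagent']:
        print(n,[(np.round(r['at'],3).tolist(),round(r['score'],2)) for r in tip_of(c,n)])
print(env.sense()['t'])
E
```

```text
scene [1.465 0.263 0.776] [[-0.31, -0.504, 0.806], [0.951, -0.175, 0.256], [0.012, 0.846, 0.533]] [[474.2, 0.0, 281.7], [0.0, 474.2, 214.5], [0.0, 0.0, 1.0]] ['intrinsics', 'eye', 'rotation']
rotator [([0.563, 0.162, -0.002], 0.85)]
drum_mid [([0.554, 0.116, 0.112], 0.74), ([0.756, 0.147, -0.001], 0.41)]
pin_seat [([0.565, 0.208, 0.161], 0.84)]
pin_head [([0.586, 0.32, 0.102], 0.91), ([0.689, 0.301, 0.103], 0.91), ([0.567, 0.21, 0.205], 0.66)]
console [([0.229, -0.276, -0.003], 0.77), ([0.473, -0.168, 0.001], 0.7), ([0.738, -0.428, -0.001], 0.57)]
selector_pivot [([0.239, -0.274, 0.117], 0.98), ([0.732, -0.428, 0.12], 0.87), ([0.474, -0.166, 0.089], 0.67), ([0.474, -0.168, -0.0], 0.64)]
selector_tip [([0.677, -0.421, 0.203], 0.88), ([0.174, -0.276, 0.208], 0.52), ([0.436, -0.169, 0.162], 0.51)]
tip_box [([0.753, 0.146, 0.004], 0.86)]
tube_rack [([0.748, -0.206, -0.002], 0.56), ([0.435, -0.169, 0.163], 0.29)]
reagent [([0.583, -0.361, 0.004], 0.67)]
top [ 0.416 -0.036  1.342] [[0.028, 0.995, -0.094], [-1.0, 0.029, 0.007], [0.01, 0.093, 0.996]] [[395.1, 0.0, 281.3], [0.0, 395.1, 203.9]
[... 182 characters left out ...]
-0.168, 0.093], 0.25), ([0.752, 0.144, 0.0], 0.2)]
pin_head [([0.694, 0.303, 0.102], 0.57), ([0.585, 0.319, 0.109], 0.52), ([0.56, 0.213, 0.208], 0.45)]
console [([0.471, -0.169, -0.004], 0.83), ([0.735, -0.424, -0.002], 0.67), ([0.233, -0.28, -0.001], 0.56)]
selector_pivot [([0.734, -0.425, 0.12], 0.95), ([0.231, -0.277, 0.119], 0.91), ([0.475, -0.169, 0.094], 0.75), ([0.553, 0.114, 0.112], 0.43)]
selector_tip [([0.437, -0.165, 0.164], 0.61), ([0.68, -0.427, 0.204], 0.57), ([0.175, -0.28, 0.203], 0.44)]
tip_box [([0.751, 0.147, -0.001], 0.76), ([0.472, -0.168, -0.0], 0.33)]
tube_rack [([0.745, -0.205, 0.004], 0.96)]
reagent [([0.588, -0.363, -0.0], 0.63), ([0.47, -0.167, -0.001], 0.62)]
1.1
```

View pics/s0.png

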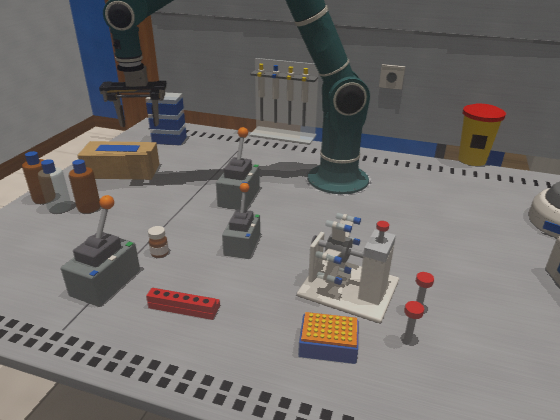

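View pics/t0.png

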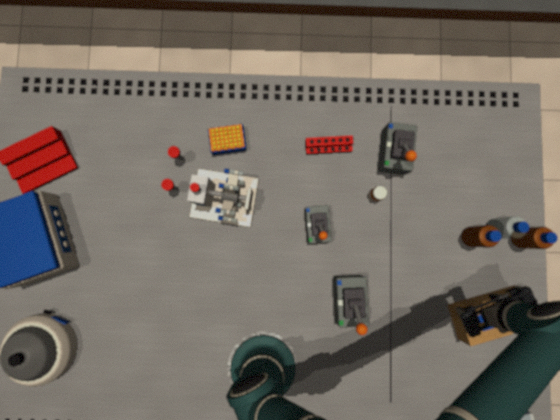

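```bash
python3 - <<'E'
import cv2,numpy as np
s=cv2.imread('pics/s0.png');t=cv2.imread('pics/t0.png')
f=lambda im,x,y,w,h:cv2.resize(im[y:y+h,x:x+w],(400,300),interpolation=cv2.INTER_CUBIC)
a=np.vstack([np.hstack([f(s,200,170,120,90),f(t,265,180,107,80)]),np.hstack([f(s,290,210,160,120),f(t,150,130,133,100)])])
cv2.imwrite('pics/crop.png',a)
E
```

```text
(no output)
```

View pics/crop.png

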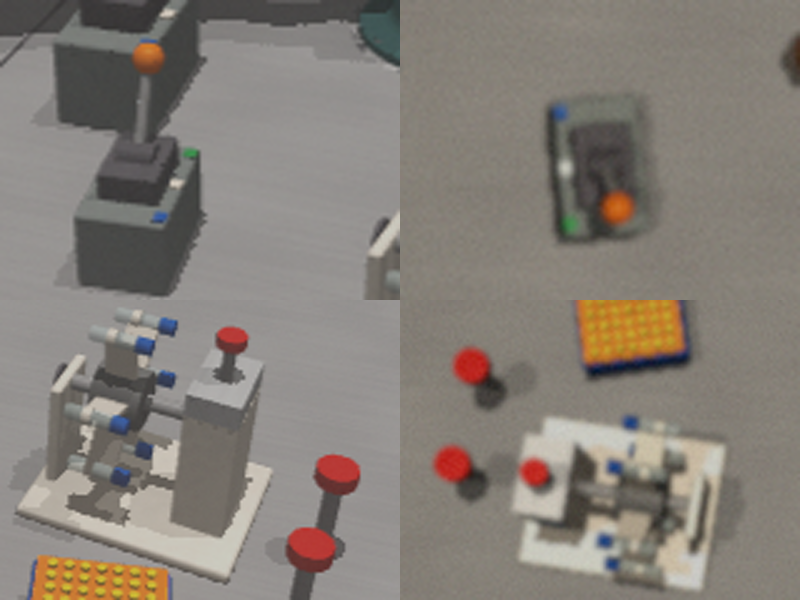

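```bash
cat >> h.py <<'E'
def down(yaw):
    "tool pointing down with its x along yaw (or opposite, whichever is nearer now)"
    best=None
    for a in (yaw,yaw+np.pi):
        u=np.array([np.cos(a),np.sin(a),0]);z=np.array([0,0,-1.])
        R=np.c_[u,np.cross(z,u),z]
        yield R
def pick(p,yaw):
    q0=np.array(env.sense()['joint_positions']);c=[]
    for R in down(yaw):
        q=solver.inverse_kinematics(p,R)
        if q is not None: c.append((np.abs(np.array(q)-q0).max(),R))
    return min(c,key=lambda k:k[0])[1]
def F(): return np.round(env.sense()['wrist_force'],1)
E
python3 - <<'E'
from h import *
effector.grasp(5)
s=env.sense();p=np.array(s['ee_pos']);p[2]=.33;env.movel(p,rate=.3)
ax=np.array([.993,.118,0]);piv=np.array([.477,-.168,0])
P=piv-.1*ax;P[2]=.30
R=pick(P,np.arctan2(.118,.993));env.reach(P,R)
print(env.sense()['t'],R.round(2).tolist(),np.round(env.sense()['joint_positions'],2),F())
save('wrist','w0.png')
for c in ('wrist','top','scene'):
  if c!='wrist': viewer.read_camera(c)
  for n in ('selector_pivot','selector_tip','console'):
    print(c,n,[(np.round(r['at'],3).tolist(),round(r['score'],2)) for r in tip_of(c,n)])
E
```

```text
4.575 [[0.99, 0.12, 0.0], [0.12, -0.99, 0.0], [0.0, 0.0, -1.0]] [ 0.66 -0.01 -0.29  2.01 -0.    1.14 -1.08] [-0.5  0.6  0.5]
wrist selector_pivot [([0.479, -0.168, 0.089], 0.93)]
wrist selector_tip [([0.437, -0.174, 0.162], 0.89)]
wrist console [([0.472, -0.165, -0.004], 0.75), ([0.232, -0.275, -0.001], 0.7)]
top selector_pivot [([0.477, -0.167, 0.09], 0.66), ([0.735, -0.426, 0.121], 0.61)]
top selector_tip [([0.437, -0.166, 0.162], 0.65), ([0.68, -0.422, 0.204], 0.65)]
top console [([0.471, -0.168, -0.001], 0.93)]
scene selector_pivot [([0.732, -0.43, 0.114], 0.93), ([0.475, -0.169, 0.093], 0.87), ([0.237, -0.275, 0.115], 0.66)]
scene selector_tip [([0.676, -0.42, 0.204], 0.84), ([0.174, -0.277, 0.204], 0.55), ([0.437, -0.17, 0.158], 0.52)]
scene console [([0.226, -0.276, -0.004], 0.81), ([0.738, -0.428, 0.002], 0.81), ([0.475, -0.166, 0.001], 0.72)]
```

View pics/w0.png

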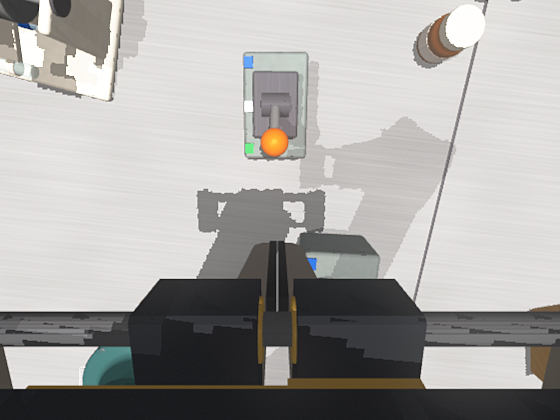

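```bash
python3 - <<'E'
from h import *
ax=np.array([.993,.118,0]);piv=np.array([.477,-.168,.150])
env.movel(piv-.095*ax,rate=.25)
def look():
    for c in ('scene','top','wrist'):
        viewer.read_camera(c)
        for r in tip_of(c,'selector_tip'):
            a=np.array(r['at'])
            if np.linalg.norm(a[:2]-piv[:2])<.08: d=(a-piv)@ax;print(c,a.round(3),'off %.1f mm'%(d*1e3))
for d in (.045,.030,):
    env.movel(piv-d*ax,rate=.06);print(d,F(),np.round((np.array(env.sense()['ee_pos'])-piv)@ax,4),env.sense()['t'])
look()
E
```

```text
0.045 [ 0.1 -0.1 -0. ] -0.045 6.9083
0.03 [0.9 0.4 0.2] -0.0294 7.3083
scene [ 0.474 -0.168  0.17 ] off -3.2 mm
wrist [ 0.47  -0.169  0.17 ] off -7.3 mm
```

```bash
python3 - <<'E'
from h import *
ax=np.array([.993,.118,0]);piv=np.array([.477,-.168,.150])
def look(v=0):
    for c in ('scene','top','wrist'):
        viewer.read_camera(c)
        for n in ('selector_tip','selector_pivot'):
          for r in tip_of(c,n):
            a=np.array(r['at'])
            if np.linalg.norm(a[:2]-piv[:2])<.08: d=(a-piv)@ax;print(c,n,a.round(3),'off %.1f mm'%(d*1e3))
env.movel(piv-.0245*ax,rate=.05)
look();save('wrist','w1.png');env.movel(piv-.028*ax,rate=.05);env.pause(.3);look();print(F(),env.sense()['t'])
E
```

```text
scene selector_tip [ 0.48  -0.166  0.171] off 2.9 mm
scene selector_pivot [ 0.474 -0.168  0.093] off -3.3 mm
top selector_pivot [ 0.475 -0.164  0.094] off -1.3 mm
wrist selector_tip [ 0.476 -0.17   0.173] off -1.7 mm
wrist selector_tip [ 0.476 -0.168  0.091] off -1.2 mm
wrist selector_pivot [ 0.477 -0.168  0.087] off 0.4 mm
scene selector_tip [ 0.475 -0.164  0.169] off -1.5 mm
scene selector_pivot [ 0.474 -0.165  0.095] off -2.6 mm
top selector_pivot [ 0.473 -0.168  0.094] off -3.6 mm
wrist selector_pivot [ 0.476 -0.167  0.092] off -0.6 mm
[ 0.3  0.1 -0.1] 9.3667
```

View pics/w1.png

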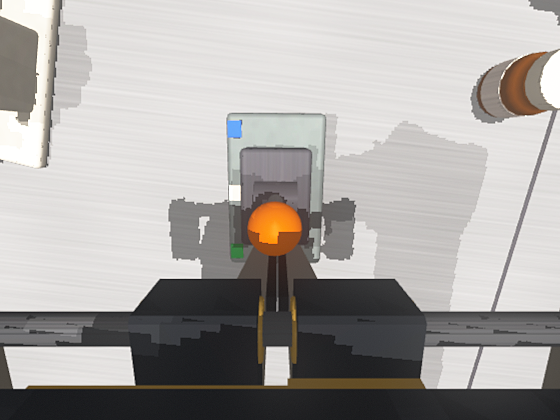

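The ball (274,230) stands at the white mark, i.e. upright within about 2 mm. I'll let it rest, then push on to service.

```bash
python3 - <<'E'
from h import *
ax=np.array([.993,.118,0]);piv=np.array([.477,-.168,.150])
env.pause(1.2)
for d in list(np.arange(-.018,.014,.008))+list(np.arange(.015,.032,.002)):
    env.movel(piv+d*ax,rate=.06);f=np.array(env.sense()['wrist_force'])@ax
    print(round(d,3),round(f,1),end='; ')
    if f<-4 or f>4: break
env.movel(piv+(d-.012)*ax,rate=.1)
for c in ('scene','top','wrist'):
    viewer.read_camera(c)
    for r in tip_of(c,'selector_tip'):
        a=np.array(r['at'])
        if np.linalg.norm(a[:2]-piv[:2])<.08: print(c,a.round(3),'off %.1f mm'%((a-piv)@ax*1e3))
p=np.array(env.sense()['ee_pos']);p-=.03*ax;env.movel(p,rate=.2);p[2]=.3;env.movel(p,rate=.3);print(env.sense()['t'],F())
E
```

```text
-0.018 0.4; -0.01 0.1; -0.002 0.1; 0.006 -0.5; 0.015 -0.0; 0.017 -0.0; 0.019 -0.5; 0.021 -2.3; 0.023 -7.3; scene [ 0.52  -0.159  0.157] off 43.4 mm
wrist [ 0.522 -0.165  0.158] off 45.0 mm
14.55 [ 0.1  0.9 -0.6]
```

```bash
python3 - <<'E'
from h import *
yaw=-.116;u=np.array([np.cos(yaw),np.sin(yaw),0]);mid=np.array([.555,.1155,0])
P=mid-.12*u;P[2]=.33
env.reach(P,pick(P,yaw))
save('wrist','w2.png')
for n in ('drum_mid','pin_seat','pin_head','rotator'):
    print(n,[(np.round(r['at'],3).tolist(),round(r['score'],2)) for r in tip_of('wrist',n)])
print(env.sense()['t'],np.round(env.sense()['joint_positions'],2),F(),np.round(env.sense()['ee_pos'],3))
E
```

```text
drum_mid [([0.556, 0.118, 0.11], 0.68)]
pin_seat [([0.566, 0.206, 0.164], 0.58)]
pin_head [([0.587, 0.316, 0.1], 0.8), ([0.563, 0.208, 0.21], 0.75)]
rotator [([0.56, 0.158, -0.006], 0.79)]
15.9583 [ 0.22  0.06 -0.59  1.88  0.04  1.21 -2.08] [ 1.1  0.4 -0.3] [0.436 0.128 0.33 ]
```

View pics/w2.png

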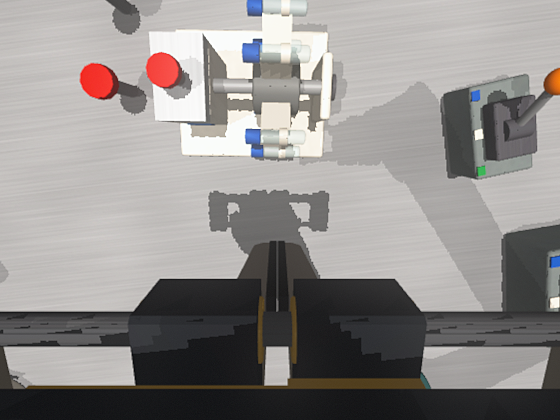

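```bash
cat >> h.py <<'E'
yaw=-.116;u=np.array([np.cos(yaw),np.sin(yaw),0]);mid=np.array([.5555,.1165,0])
def at(x,z): p=mid+x*u; p[2]=z; return p
def sweep(z,x0=-.12,x1=.022,thr=3.5):
    env.movel(at(x0,z),rate=.25);b=np.array(env.sense()['wrist_force']);log=[]
    for x in np.arange(x0+.004,x1+.001,.004):
        env.movel(at(x,z),rate=.05)
        f=np.array(env.sense()['wrist_force'])-b;log.append((round(x*1e3),round(f@u,1),round(f[2],1)))
        if abs(f@u)>thr or abs(f[2])>6: break
    print(log,'t',env.sense()['t']);return x,f
def pinz():
    for c in ('scene','top','wrist'):
        viewer.read_camera(c)
        for r in tip_of(c,'pin_head'):
            a=np.array(r['at'])
            if np.linalg.norm(a[:2]-[.564,.21])<.04: print(c,a.round(4),round(r['score'],2))
E
python3 - <<'E'
from h import *
sweep(.174);pinz()
E
```

```text
[(-116, np.float64(-0.9), np.float64(0.4)), (-112, np.float64(-0.7), np.float64(-0.5)), (-108, np.float64(-1.5), np.float64(-1.3)), (-104, np.float64(-0.3), np.float64(-0.3)), (-100, np.float64(-0.0), np.float64(-0.4)), (-96, np.float64(-0.1), np.float64(0.1)), (-92, np.float64(-0.5), np.float64(-0.4)), (-88, np.float64(-0.5), np.float64(-0.3)), (-84, np.float64(0.2), np.float64(-0.1)), (-80, np.float64(0.3), np.float64(-0.6)), (-76, np.float64(-0.0), np.float64(-1.0)), (-72, np.float64(-0.6), np.float64(-0.6)), (-68, np.float64(0.2), np.float64(-0.1)), (-64, np.float64(-0.6), np.float64(-1.4)), (-60, np.float64(-0.4), np.float64(0.0)), (-56, np.float64(-0.8), np.float64(-0.9)), (-52, np.float64(-0.8), np.float64(-0.1)), (-48, np.float64(0.2), np.float64(-0.3)), (-44, np.float64(-0.4), np.float64(-0.5)), (-40, np.float64(-0.8), np.float64(-0.3)), (-36, np.float64(0.6), np.float64(-0.2)), (-32, np.float64(-0.5), np.float64(-1.1)), (-28, np.float64(-0.3), np.float64(-0.7)), (-24, np.float64(0.7), np.float64(-0.8)), (-20, np.float64(-0.9), np.float64(0.5)), (-16, np.float64(0.3), np.float64(-0.8)), (-12, np.float64(-1.3), np.float64(-0.3)), (-8, np.float64(-0.0), np.float64(-0.6)), (-4, np.float64(-0.3), np.float64(0.2)), (0, np.float64(-0.2), np.float64(-1.2)), (4, np.float64(0.0), np.float64(0.0)), (8, np.float64(-0.3), np.float64(-0.2)), (12, np.float64(0.0), np.float64(-0.1)), (16, np.float64(-0.5), np.float64(-0.7)), (20, np.float64(-0.5), np.float64(-0.4))] t 25.4833
scene [0.5661 0.2074 0.2063] 0.43
top [0.5562 0.211  0.2053] 0.38
```

```bash
python3 - <<'E'
from h import *
env.movel(at(.022,.225),rate=.3)
env.movel(at(-.11,.225),rate=.4)
s,_=viewer.read_camera('scene');a=cv2.imread('pics/s0.png')[200:310,280:420,::-1]
w,_=save('wrist','w3.png')
cv2.imwrite('pics/c3.png',np.vstack([np.hstack([cv2.resize(a,(390,300)),cv2.resize(s[200:310,280:420],(390,300))]),cv2.resize(w[0:300],(780,300))])[:,:,::-1])
print(env.sense()['t'])
E
```

```text
26.6833
```

View pics/c3.png

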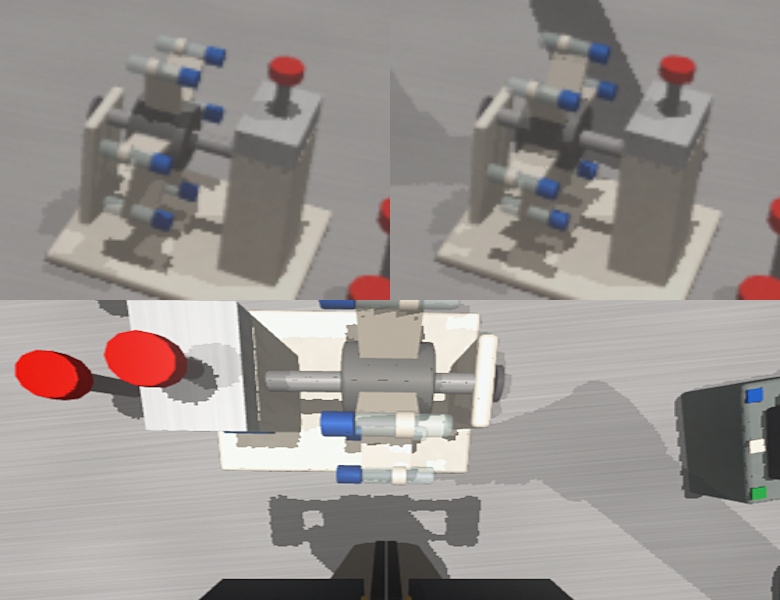

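```bash
sed -i 's/rate=.05)$/rate=.1)/; s/log.append.*/log.append(round(float(f@u),1))/' h.py; python3 - <<'E'
from h import *
env.movel(at(-.068,.225),rate=.3)
x,f=sweep(.174,-.068);print(x,f);pinz()
if x>.018:
    env.movel(at(.022,.225),rate=.3);env.movel(at(-.068,.225),rate=.4)
    pinz()
print(env.sense()['t'])
E
```

```text
[-0.2, -1.2, -1.0, -0.7, -0.5, -0.7, -0.1, -0.4, -0.6, -0.8, -0.0, -0.1, -0.6, -0.8, -0.6, -2.0, -1.0, -0.5, -0.3, -0.6, -0.1, -1.6] t 32.825
0.020000000000000073 [-1.52223951  0.54270164 -0.8683919 ]
scene [0.565  0.2079 0.2063] 0.48
top [0.5573 0.2151 0.2065] 0.44
scene [0.5656 0.2069 0.2039] 0.67
wrist [0.558  0.2075 0.2104] 0.98
34.1167
```

```bash
python3 - <<'E'
from h import *
x,f=sweep(.174,-.068);print(x,f);pinz()
print(env.sense()['t'])
E
```

```text
[-1.0, -0.3, -1.5, -0.8, -0.5, -0.1, -1.0, -0.6, -1.0, -0.6, -0.6, -4.1] t 37.4667
-0.019999999999999962 [-4.20619178 -0.70323134  1.6449917 ]
wrist [0.5621 0.2077 0.2001] 0.76
37.7667
```

```bash
python3 - <<'E'
from h import *
env.movel(at(-.06,.174),rate=.15);env.movel(at(-.06,.24),rate=.3)
pinz();s,_=viewer.read_camera('scene');w,_=viewer.read_camera('wrist')
cv2.imwrite('pics/c4.png',np.hstack([cv2.resize(s[200:310,280:420],(390,300)),cv2.resize(w,(400,300))])[:,:,::-1])
print(env.sense()['t'])
E
```

```text
scene [0.5625 0.2079 0.1957] 0.61
wrist [0.5582 0.2067 0.2015] 0.64
38.95
```

View pics/c4.png

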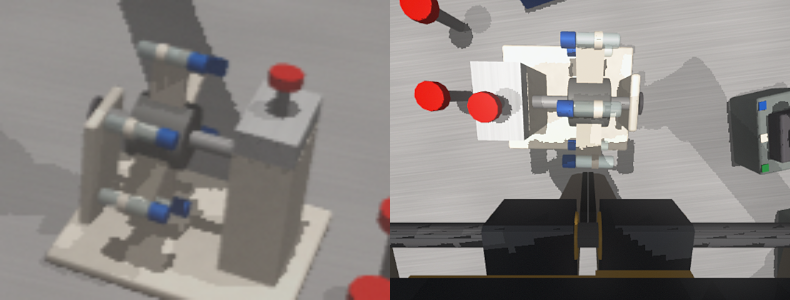

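The pin has dropped: its head is at z ≈ 0.199, and in the crop at (286,78) it sits lower on the block. Now I'll press it home.

```bash
python3 - <<'E'
from h import *
P=np.array([.564,.209,.24]);env.movel(P,rate=.25)
P[2]=.206;env.movel(P,rate=.15);b=np.array(env.sense()['wrist_force'])
for z in np.arange(.202,.163,-.002):
    P[2]=z;env.movel(P,rate=.1);s=env.sense();f=(np.array(s['wrist_force'])-b)[2]
    print(round(z,3),round(s['ee_pos'][2],4),round(f,1),end='; ')
    if f>22 or (z<.178 and f>14): break
print(s['t'])
P[2]=.26;env.movel(P,rate=.3);env.movel(at(-.12,.28),rate=.35);pinz()
s,_=viewer.read_camera('scene');w,_=viewer.read_camera('wrist')
cv2.imwrite('pics/c5.png',np.hstack([cv2.resize(s[150:360,200:480],(400,300)),cv2.resize(w,(400,300))])[:,:,::-1])
print(env.sense()['t'],F())
E
```

```text
0.202 0.2026 1.1; 0.2 0.2008 4.4; 0.198 0.199 5.2; 0.196 0.1972 5.9; 0.194 0.1954 6.6; 0.192 0.1936 5.7; 0.19 0.1917 6.8; 0.188 0.1897 6.4; 0.186 0.1878 6.6; 0.184 0.1858 7.6; 0.182 0.1838 6.6; 0.18 0.1819 7.9; 0.178 0.1799 7.1; 0.176 0.1779 7.2; 0.174 0.1759 7.0; 0.172 0.1744 10.2; 0.17 0.1743 22.6; 44.1583
scene [0.5675 0.2064 0.1706] 0.67
top [0.5611 0.2118 0.1741] 0.55
wrist [0.5616 0.2057 0.1754] 0.76
45.5917 [ 0.5  0.2 -0.6]
```

View pics/c5.png

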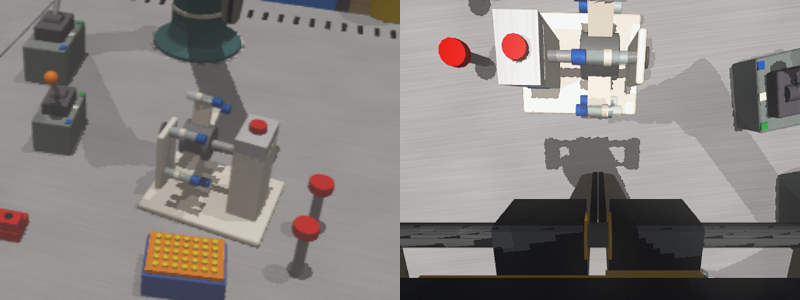

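The pin head is flush on the block at (258,127), the lever is on the service side and the bystanders haven't moved.

```bash
python3 -c "
from h import *
print(workorder.finish_job())"
```

```text
the job is handed in; nothing more can be done
None
```

The job is done and handed in at about 46 s: the lever rested upright for over a second and is now on service, the drum caught at about 4 N on the third pass, and the pin is pressed home with its head flush; the tip box, rack and jar were not touched.

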